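# Top up the carton lanes where there is room

### The job

Restock the three-lane carton rack: put the two cartons from the orange tray into the lanes, each flat in a lane that has room for it behind the front lip, and push it gently back until it touches the box already there. Somebody left a glue stick standing in one of the lanes: stand it in the small blue bin beside its twin. Leave everything else where it is and keep things upright.

Things in the scene. Friction and masses are not known exactly. Their poses are not given: they have to be found in the camera images.
- rack: fixed aluminium rack, three lanes along its x (front at -x, near the robot). Origin: centre of its underside; lane floor 10 mm above it. Lane centres at y = -95, 0, +95 mm; lanes 62 mm wide between guide rails 4 mm thick, tops 25 mm above origin; inside length 270 mm (x -135 to +135); front lip 12 mm above the lane floor, 8 mm thick; rear wall top 60 mm above origin
- stock_a: closed brown cardboard carton already in one of the rack's lanes (which lane differs from run to run), standing against the rear wall: 80 mm long, 52 wide, 60 high. Origin under the middle of its REAR end, on the lane floor; it runs from there along its -x towards the front lip
- stock_b: closed brown cardboard carton already in one of the rack's lanes (which lane differs from run to run), standing against the rear wall: 140 mm long, 52 wide, 60 high. Origin under the middle of its REAR end, on the lane floor; it runs from there along its -x towards the front lip
- stock_c: closed brown cardboard carton already in one of the rack's lanes (which lane differs from run to run), standing against the rear wall: 200 mm long, 52 wide, 60 high. Origin under the middle of its REAR end, on the lane floor; it runs from there along its -x towards the front lip
- stock_a_front (a point): bottom edge of the front face of stock_a, at the middle of its width: the face a new carton in that lane is pushed against
- stock_b_front (a point): bottom edge of the front face of stock_b, at the middle of its width: the face a new carton in that lane is pushed against
- stock_c_front (a point): bottom edge of the front face of stock_c, at the middle of its width: the face a new carton in that lane is pushed against
- carton_long: closed brown cardboard carton with a clear tape strip, 160 mm long (its x), 52 wide (y), 60 high (z); origin at the centre of its underside; may lie either way round; starts on the orange tray
- carton_short: closed brown cardboard carton with a clear tape strip, 100 mm long (its x), 52 wide (y), 60 high (z); origin at the centre of its underside; may lie either way round; starts on the orange tray
- glue: the misplaced glue stick, standing in the front of one of the lanes: upright round stick 100 mm high, body 34 mm diameter, grey cap 40 mm diameter from 64 mm up to the top; origin at the centre of its underside
- twin: bystander: a second, identical glue stick standing in the blue bin
- bin: fixed small open blue bin, outside 160 (x) x 110 (y) x 50 mm high, walls and floor about 4 mm; origin at the centre of its underside
- tray: fixed flat orange tray 280 (x) x 350 (y) mm, floor 4 mm thick, rim 14 mm high; origin at the centre of its underside
- spool: bystander on the tray: small black spool, 28 mm diameter, 40 mm high
- driver: bystander: screwdriver lying on the table, 180 mm long
- tape: bystander: roll of tape, 90 mm outside diameter, 48 mm high, lying flat
- mug: bystander: white mug, 80 mm diameter, 90 mm high
- scanner: fixed bystander: hand-scanner stand, foot 100 mm diameter, black head at 110 to 146 mm height reaching 65 mm towards the robot from the post; origin under the post; do not run into it

How it is judged:
By the outcome, as a careful person would: the job done as asked, in the order asked, and still so for the second after the job is handed in, with the robot touching nothing.
It also fails if it takes over 72 s, if anything falls off the work surface, if the arm or the gripper's body presses on something with over 40 N, if the wrist force passes 120 N, or if a joint passes its speed limit or range.

### The arm

A 6-joint arm with a two-finger parallel gripper is mounted at the origin on the work surface. World frame = base frame: x ahead of the robot, y to its left, z up, the work surface at z = 0. Lengths are in m, angles in rad, forces in N, time in s.
With the tool pointing down it reaches from about 0.375 to 0.9 m from the base axis. Payload 3.1 kg.
Tool frame: the origin (TCP) lies midway between the tips of the shut fingers; the grasp point (between the pads) lies 19 mm behind it; z points along the fingers, y is the line along which they close (so a half turn about z gives the same grasp; the last joint's range is limited). The gripper opens to 85 mm and grips with 20 to 120 N. Pads are 22 mm wide; open, the fingers measure 114 mm over their backs; the gripper's body (76 mm by 85 mm) begins 54 mm behind the grasp point. The pads swing forward as they close: fully open they stand 13 mm farther back than shut.
Start: joints at [-1.363, 0.527, 1.433, -0, 1.181, -0.178], TCP at [0.235, -0.579, 0.231] pointing down, gripper open.
Joint ranges: [-3.08, 3.08], [-0.75, 2.2], [0.22, 2.44], [-1.43, 4.57], [0, 2.65], [-2.85, 2.85]. Speed limits (rad/s): [2.79, 2.79, 3.14, 3.14, 3.14, 3.14].

### API

Orientations are given as a rotation vector (axis times angle).
In Python, from bench import arm gives the robot as it stands. The module is installed in compiled form; this text tells all that it offers.
- The arm moves only by the shell command python3 -m pendant 'ROWS' [OPENING]. ROWS is JSON, a list of rows, each a list of 2 entries, a list of its own where there are three numbers: the shift along the tool's x, y, z in mm, then the turn, a rotation vector about the tool's x, y, z in degrees. In form: [[[tx, ty, tz], [wx, wy, wz]], ...]. A call has 1 to 12 rows; each row is the pose to reach, as a shift and turn from the pose commanded when the call began, along the tool's axes at that moment; what a row does not reach only later rows make up. A row lasts 1/12 s, in which the tool goes at most 41.7 mm and 7.16 degrees, less where a joint would pass 70% of its speed; a pose out of reach is approached as far as the arm can. A call with a gripper value outside its range is refused whole. OPENING is the opening, from 0 (shut) to 1 (fully open), set as the call begins (- or left out, the last holds). The fingers move at their own pace and stop on an object; the grip force is fixed at half the most. Time passes only in rows, so rows that repeat a pose let the fingers close. It gives the time, the measured TCP pose, the force, the opening and the grip force at its end, in the units of the state.
- arm.sense(): the state, without advancing time (a new reading comes with each control period).
- arm.capture(name): name is "scene" or "top"; returns (picture, depth): 384x512x3 uint8, red, green, blue; 384x512 float32, m along the optical axis (not along the pixel's ray), 0 where there is no reading.
- arm.camera_info(name): a dict with "mtx" (3x3 intrinsics, pixels), "position" and "orientation" of the camera in the world. Camera axes: x right, y down, z forward; pixel columns grow to the right and rows downward; lengths in m; the calibration is good to about 2 mm. A picture is of the moment at which its call begins. camera_info takes no time and is no camera call.
- arm.close_job(): hands the job in; it is judged then, once.
The state is a dict: "time_s": time; "joint_pos": joint angles; "qvel": joint speeds; "tau": joint torques, N m; "ee_pos": TCP position; "ee_rot": TCP orientation; "force": force on the tool from outside, world axes, zero at the start; "wrist_torque": the same for the moment, N m; "width": finger opening in m; "finger_force": force on a finger pad.
Only numpy, scipy, OpenCV 4.12 (cv2) and the standard library are available. Lean on these libraries where they do the work, as an engineer would, in place of code of your own. Each camera call takes 0.05 s, during which the arm holds its last target. There are 200 camera calls.

## Working session

There is one attempt and no reset: what is moved stays moved. The work goes in short steps, Python scripts to look and compute and a shell command to move; the robot and the scene stay as the last step left them, time stands still between calls to the robot, and variables do not carry over. Pictures are saved under pics/ and viewed, at most 12 in all, crops included, and the job is handed in when it is done.

```bash
mkdir -p pics; python3 - <<'E'
from bench import arm
import cv2,numpy as np
for n in("top","scene"):
    p,d=arm.capture(n); np.savez(n+"0.npz",p=p,d=d); cv2.imwrite(f"pics/{n}0.png",p[:,:,::-1])
    i=arm.camera_info(n); print(n,i)
s=arm.sense(); print(s)
E
```

```text
top {'mtx': array([[454.81581781,   0.        , 259.75966557],
       [  0.        , 454.81581781, 189.99684428],
       [  0.        ,   0.        ,   1.        ]]), 'position': array([ 0.44355806, -0.07051227,  1.53686126]), 'orientation': array([-2.21065481,  2.14815066, -0.09741358])}
scene {'mtx': array([[412.66545372,   0.        , 257.90888608],
       [  0.        , 412.66545372, 195.18126916],
       [  0.        ,   0.        ,   1.        ]]), 'position': array([ 0.96554553, -0.78316313,  1.09429138]), 'orientation': array([-2.41939691, -0.62825588,  0.2243848 ])}
{'time_s': 0.1, 'joint_pos': array([-1.36349233e+00,  5.28373251e-01,  1.43380479e+00,  1.85200057e-05,
        1.18141478e+00, -1.78497389e-01]), 'qvel': array([-9.75390991e-04, -1.42409918e-03, -5.25491349e-03, -1.01145123e-03,
        9.56689976e-04,  3.21672955e-05]), 'tau': array([-9.65815093e-05, -4.43303633e+01, -1.78586322e+01, -3.16202932e-04,
        3.88255212e-03,  2.87457993e-06]), 'ee_pos': array([ 0.23508359, -0.57838815,  0.23042172]), 'ee_rot': array([-3.08136230e+00, -6.01869698e-01,  1.83401567e-05]), 'force': array([-0.20211391, -0.10337601, -0.38302224]), 'wrist_torque': array([-0.02788524, -0.01028326, -0.01306785]), 'finger_force': 0.0, 'width': 0.08530916429998443}
```

View pics/top0.png

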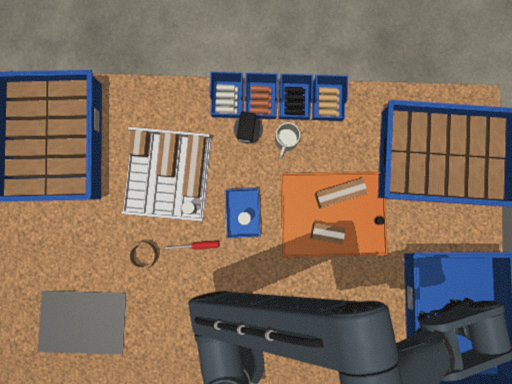

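View pics/scene0.png

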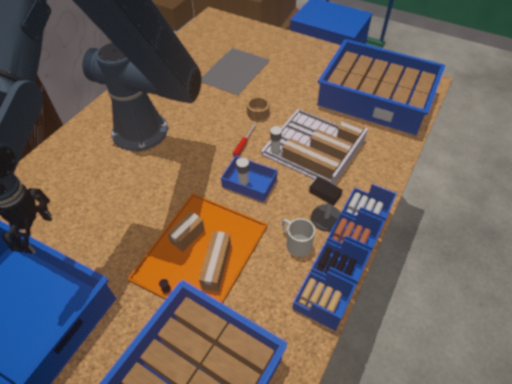

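The top view shows the rack at px (167,175), with stock a, b and c in its left, middle and right lanes. The glue stands in front of c at (189,207), and the bin with the twin is at (243,213). The long carton is at (341,192), the short one at (328,232), and the scanner head at (248,126). The scene view agrees. So long goes to lane a and short to lane b.

```bash
cat > h.py <<'E'
import numpy as np,cv2
from scipy.spatial.transform import Rotation as R
from bench import arm
def xyz(n,d):
    i=arm.camera_info(n);K=i["mtx"];v,u=np.mgrid[:384,:512]
    c=np.dstack([(u-K[0,2])/K[0,0]*d,(v-K[1,2])/K[1,1]*d,d])
    return c@R.from_rotvec(i["orientation"]).as_matrix().T+i["position"]
def rect(w,m,lo,hi):
    # largest blob of mask m with height in lo..hi -> metric rectangle
    m=(m&(w[...,2]>lo)&(w[...,2]<hi)).astype(np.uint8)
    k,l,s,_=cv2.connectedComponentsWithStats(m)
    if k<2:return None
    q=w[l==1+np.argmax(s[1:,4])]
    r=cv2.minAreaRect((q[:,:2]*1000).astype(np.float32))
    return np.round(r[0],1),np.round(r[1],1),round(r[2],1),len(q),np.round(np.median(q[:,2])*1000,1)
def roi(x0,x1,y0,y1):
    m=np.zeros((384,512),bool);m[y0:y1,x0:x1]=1;return m
E
python3 - <<'E'
from h import *
f=np.load("top0.npz");p,d=f["p"],f["d"];w=xyz("top",d)
T=roi(0,512,0,384)
for n,b,lo,hi in [("long",(310,375,172,212),.045,.08),("short",(305,352,215,246),.045,.08),
 ("glue",(175,205,192,220),.085,.13),("twin",(230,258,205,230),.08,.13),("stA",(128,150,125,165),.05,.09),
 ("stB",(152,180,125,185),.05,.09),("stC",(181,210,128,198),.05,.09),("bin",(220,268,180,245),.03,.07),("scan",(225,270,105,150),.09,.16),("mug",(270,305,115,165),.06,.11),("rack",(115,218,120,226),.01,.09),("spool",(370,390,210,232),.02,.06)]:
    print(n,rect(w,roi(*b),lo,hi))
print("table z",np.median(w[255:285,40:110,2]), "tray",w[180:186,290:300,2].mean())
h=cv2.cvtColor(p,cv2.COLOR_RGB2HSV)
big=cv2.resize(p[110:240,110:270],None,fx=5,fy=4.6,interpolation=cv2.INTER_CUBIC)
cv2.imwrite("pics/rack.png",big[:,:,::-1])
E
```

```text
long (array([ 571.2, -340.4]), array([ 52.3, 160.4]), 19.0, 785, np.float64(63.3))
short (array([ 438.4, -298.8]), array([100.1,  52.2]), 81.7, 506, np.float64(62.9))
glue (array([505.7, 151.8]), array([38. , 40.7]), 1.9, 145, np.float64(108.8))
twin (array([476.6, -27.3]), array([37.6, 38. ]), 1.7, 130, np.float64(103.1))
stA (array([721.7, 332.5]), array([71.2, 91.4]), 87.0, 481, np.float64(68.9))
stB (array([686.8, 245. ]), array([ 92.2, 150.7]), 87.1, 808, np.float64(69.0))
stC (array([650.8, 150.9]), array([ 92.6, 211.1]), 86.1, 1103, np.float64(69.1))
bin (array([497.5, -18.1]), array([160.3, 110.4]), 4.4, 232, np.float64(48.9))
scan (array([763.7, -24.6]), array([50. , 94.1]), 83.3, 484, np.float64(144.5))
mug (array([ 745.1, -150.6]), array([79. , 98.3]), 41.5, 207, np.float64(82.0))
rack (array([618.9, 241.6]), array([271.1, 286.5]), 86.4, 4974, np.float64(41.4))
spool (array([ 485.8, -472.6]), array([23.1, 26. ]), 2.1, 56, np.float64(42.3))
table z -0.0006042061821572853 tray 0.029254690436271973
```

View pics/rack.png

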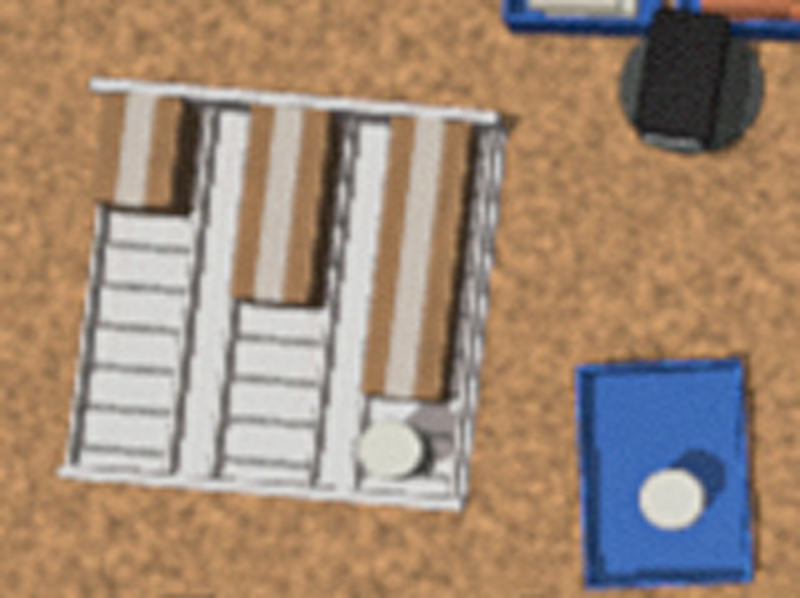

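The crop shows all three lanes: a is free from its box to the lip, b about half free, and the glue is in front of c. Next, tighter fits of the stock boxes, rear wall and tape strips.

```bash
python3 - <<'E'
from h import *
f=np.load("top0.npz");p,d=f["p"],f["d"];w=xyz("top",d)
for n,b in [("stA",(120,150,120,165)),("stB",(150,182,120,185)),("stC",(178,212,120,200))]:
    print(n,rect(w,roi(*b),.065,.08))
rk=roi(110,218,120,226)
print("rear",rect(w,rk,.054,.064))
m=rk&(w[...,2]>.018)&(w[...,2]<.031)
q=w[m][:,:2]*1000
print("rails hull",cv2.minAreaRect(q.astype(np.float32)))
a=np.deg2rad(-3.0)
for yaw in(-4,-3.5,-3,-2.5,-2):
    a=np.deg2rad(yaw);v=-np.sin(a)*q[:,0]+np.cos(a)*q[:,1]
    h,e=np.histogram(v,bins=np.arange(v.min(),v.max()+3,3));print(yaw,(h**2).sum(),round(v.min(),1),round(v.max(),1))
print("all rack", rect(w,rk,.012,.064))
E
```

```text
stA (array([719.9, 332.1]), array([54. , 86.8]), 87.1, 373, np.float64(70.0))
stB (array([683.5, 236.9]), array([ 53.3, 144.7]), 86.9, 645, np.float64(69.8))
stC (array([645.2, 146.7]), array([ 52.6, 200. ]), 86.3, 902, np.float64(70.0))
rear (array([759.1, 293.5]), array([126.4,  11.6]), 86.3, 85, np.float64(59.1))
rails hull ((617.4434204101562, 240.92147827148438), (269.4820861816406, 283.8740234375), 86.48382568359375)
-4 28035 147.5 417.0
-3.5 28299 143.4 412.9
-3 28405 136.9 408.9
-2.5 24687 130.5 404.8
-2 21797 124.0 400.6
all rack (array([618.9, 241.6]), array([271.1, 286.5]), 86.4, 1843, np.float64(23.2))
```

```bash
cat > go.py <<'E'
import sys
from h import *
# go.py x y z yaw (mm, deg): tool-axis shift/turn from the measured pose
s=arm.sense();C=R.from_rotvec(s["ee_rot"]);p=s["ee_pos"]*1000
print("t",round(s["time_s"],2),"p",p.round(1),"F",s["force"].round(1),"w",round(s["width"]*1000,1),"ff",round(s["finger_force"],1),"q6",s["joint_pos"][5].round(2),"tz",(C.as_matrix()[2]).round(3))
for a in sys.argv[1:]:
    x,y,z,t=map(float,a.split(","));t=np.deg2rad(t);c,n=np.cos(t),np.sin(t)
    T=R.from_matrix([[c,n,0],[n,-c,0],[0,0,-1]])
    print(a,(C.inv().apply(np.array([x,y,z])-p)).round(1).tolist(),np.rad2deg((C.inv()*T).as_rotvec()).round(1).tolist())
E
python3 go.py 571,-340,200,109 571,-340,120,109
```

```text
t 0.1 p [ 235.1 -578.4  230.4] F [-0.2 -0.1 -0.4] w 85.3 ff 0.0 q6 -0.18 tz [ 0.    -0.002 -1.   ]
571,-340,200,109 [400.9, -94.4, 30.8] [-0.1, -0.1, -86.9]
571,-340,120,109 [400.9, -94.2, 110.8] [-0.1, -0.1, -86.9]
```

```bash
python3 -m pendant '[[[401,-94.5,31],[0,0,-86.9]],[[401,-94.5,31],[0,0,-86.9]],[[401,-94.5,31],[0,0,-86.9]],[[401,-94.5,31],[0,0,-86.9]],[[401,-94.5,31],[0,0,-86.9]],[[401,-94.5,31],[0,0,-86.9]],[[401,-94.5,31],[0,0,-86.9]],[[401,-94.5,31],[0,0,-86.9]],[[401,-94.5,31],[0,0,-86.9]],[[401,-94.5,31],[0,0,-86.9]],[[401,-94.5,31],[0,0,-86.9]],[[401,-94.5,31],[0,0,-86.9]]]' 1; python3 go.py 571,-340,110,109 571,-340,26,109
```

```text
time_s: 1.1
ee_pos: [0.5729, -0.3378, 0.1992]
ee_rot: [-1.831, -2.551, -0.0]
force: [-0.3, 0.3, 0.2]
width: 0.0856
finger_force: 0.0
t 1.1 p [ 572.9 -337.8  199.2] F [-0.3  0.3  0.2] w 85.6 ff 0.0 q6 -1.03 tz [ 0.001 -0.001 -1.   ]
571,-340,110,109 [-1.6, -2.5, 89.2] [-0.0, -0.1, -0.3]
571,-340,26,109 [-1.7, -2.4, 173.2] [-0.0, -0.1, -0.3]
```

```bash
python3 -m pendant '[[[0,0,30],[0,0,-0.9]],[[0,0,60],[0,0,-0.9]],[[0,0,89],[0,0,-0.9]],[[0,0,89],[0,0,-0.9]],[[0,0,89],[0,0,-0.9]]]'; python3 go.py 571,-340,26,109
```

```text
time_s: 1.52
ee_pos: [0.5699, -0.3395, 0.1093]
ee_rot: [-1.822, -2.553, -0.001]
force: [0.7, 0.5, 0.1]
width: 0.0857
finger_force: 0.0
t 1.52 p [ 569.9 -339.5  109.3] F [0.7 0.5 0.1] w 85.7 ff 0.0 q6 -1.04 tz [ 0.005 -0.003 -1.   ]
571,-340,26,109 [-1.2, 1.1, 83.3] [-0.2, -0.3, -0.1]
```

```bash
python3 -m pendant '[[[0,0.5,30],[0,0,0]],[[0,0.5,60],[0,0,0]],[[0,0.5,78],[0,0,0]],[[0,0.5,83],[0,0,0]],[[0,0.5,83],[0,0,0]],[[0,0.5,83],[0,0,0]]]' && python3 -m pendant '[[[0,0,0],[0,0,0]],[[0,0,0],[0,0,0]],[[0,0,0],[0,0,0]],[[0,0,0],[0,0,0]],[[0,0,0],[0,0,0]],[[0,0,0],[0,0,0]],[[0,0,0],[0,0,0]],[[0,0,0],[0,0,0]]]' 0; python3 go.py 571,-340,180,109
```

```text
time_s: 2.02
ee_pos: [0.573, -0.3415, 0.0303]
ee_rot: [1.823, 2.554, -0.0]
force: [-0.7, -0.2, -0.2]
width: 0.085
finger_force: 0.0
time_s: 2.68
ee_pos: [0.5719, -0.3414, 0.0304]
ee_rot: [1.824, 2.556, -0.002]
force: [-2.3, -1.3, 7.1]
width: 0.0516
finger_force: 65.5
t 2.68 p [ 571.9 -341.4   30.4] F [-2.3 -1.3  7.1] w 51.6 ff 65.5 q6 -1.04 tz [-0.002  0.    -1.   ]
571,-340,180,109 [1.3, -0.4, -149.6] [0.0, 0.1, -0.0]
```

```bash
python3 -m pendant '[[[0,0,-15],[0,0,0]],[[0,0,-45],[0,0,0]],[[0,0,-85],[0,0,0]],[[0,0,-125],[0,0,0]],[[0,0,-165],[0,0,0]],[[0,0,-170],[0,0,0]]]'; python3 go.py 560,0,200,143 585,339,200,176.4
```

```text
time_s: 3.18
ee_pos: [0.5754, -0.343, 0.2068]
ee_rot: [1.816, 2.544, -0.001]
force: [0.4, -0.9, -1.8]
width: 0.0512
finger_force: 64.4
t 3.18 p [ 575.4 -343.   206.8] F [ 0.4 -0.9 -1.8] w 51.2 ff 64.4 q6 -1.04 tz [-0.013  0.008 -1.   ]
560,0,200,143 [329.5, 96.8, 3.4] [0.2, 0.9, -34.0]
585,339,200,176.4 [641.9, 230.6, 0.5] [-0.0, 0.9, -67.4]
```

```bash
python3 -m pendant '[[[13,5,0],[0,0,-2]],[[40,15,0],[0,0,-5]],[[75,28,0],[0,0,-9]],[[110,40,0],[0,0,-13]],[[145,53,0],[0,0,-17]],[[180,66,0],[0,0,-21]],[[215,79,0],[0,0,-25]],[[250,92,0],[0,0,-29]],[[285,105,0],[0,0,-33]],[[320,118,0],[0,0,-37]],[[345,127,0],[0,0,-40]],[[355,130,0],[0,0,-41]]]'; python3 go.py 585,339,200,176.4
```

```text
time_s: 4.18
ee_pos: [0.5764, 0.0427, 0.196]
ee_rot: [-0.803, -3.031, -0.002]
force: [0.7, 0.1, -3.5]
width: 0.0516
finger_force: 64.1
t 4.18 p [576.4  42.7 196. ] F [ 0.7  0.1 -3.5] w 51.6 ff 64.1 q6 -1.17 tz [ 0.007 -0.    -1.   ]
585,339,200,176.4 [139.2, 261.7, -3.2] [0.1, -0.4, -26.1]
```

```bash
python3 -m pendant '[[[10,18,0],[0,0,-3]],[[25,47,0],[0,0,-6]],[[42,79,0],[0,0,-9]],[[59,110,0],[0,0,-12]],[[75,142,0],[0,0,-15]],[[92,173,0],[0,0,-18]],[[109,205,0],[0,0,-21]],[[124,233,0],[0,0,-24]],[[135,254,0],[0,0,-26]],[[139,262,0],[0,0,-26.2]],[[139,262,0],[0,0,-26.2]],[[139,262,0],[0,0,-26.2]]]'; python3 -m pendant '[[[0,0,0],[0,0,0]],[[0,0,0],[0,0,0]],[[0,0,0],[0,0,0]]]' ; python3 go.py 585,339,120,176.4; python3 - <<'E'
from h import *
for n in("top","scene"):
    p,d=arm.capture(n);np.savez(n+"1.npz",p=p,d=d);cv2.imwrite(f"pics/{n}1.png",p[:,:,::-1])
E
```

```text
time_s: 5.18
ee_pos: [0.589, 0.3331, 0.1965]
ee_rot: [-0.105, -3.137, 0.004]
force: [-0.9, -0.4, -4.0]
width: 0.0513
finger_force: 64.1
time_s: 5.43
ee_pos: [0.5904, 0.3323, 0.1983]
ee_rot: [-0.109, -3.139, 0.001]
force: [-0.0, -0.5, -2.4]
width: 0.0512
finger_force: 64.1
t 5.43 p [590.4 332.3 198.3] F [-0.  -0.5 -2.4] w 51.2 ff 64.1 q6 -1.15 tz [ 0.001 -0.001 -1.   ]
585,339,120,176.4 [5.8, 6.4, 78.3] [-0.0, -0.0, -0.4]
```

View pics/scene1.png

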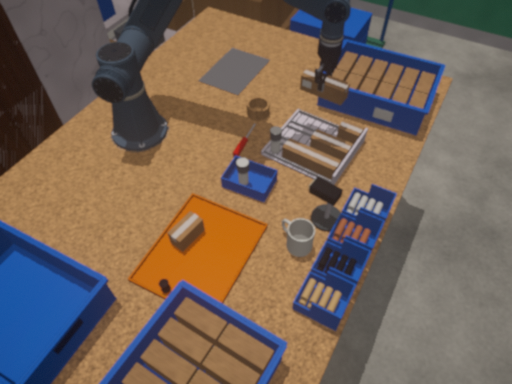

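View pics/top1.png

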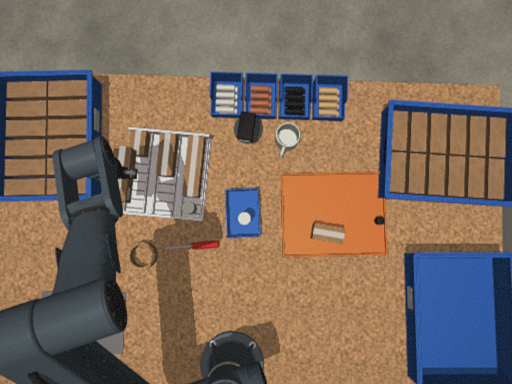

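Scene view: the carton is level in the gripper at (324,86), above lane a. The tray now holds only the short carton at (186,230). The top view is hidden by the arm, so I'll lower a bit and measure the carton against the rack in the scene view.

```bash
python3 -m pendant '[[[2,2,20],[0,0,0]],[[3,5,50],[0,0,-0.4]],[[3,5,72],[0,0,-0.4]],[[3,5,75],[0,0,-0.4]],[[3,5,75],[0,0,-0.4]],[[3,5,75],[0,0,-0.4]]]' >/dev/null; python3 go.py 585,339,120,176.4; python3 - <<'E'
from h import *
p,d=arm.capture("scene");np.savez("scene2.npz",p=p,d=d);cv2.imwrite("pics/scene2.png",cv2.resize(p[40:200,220:420],None,fx=4,fy=3.75)[:,:,::-1])
print(arm.sense()["ee_pos"]*1000)
w=xyz("scene",d)
h=cv2.cvtColor(p,cv2.COLOR_RGB2HSV)
W=w*1000;reg=(W[...,0]>480)&(W[...,0]<800)&(W[...,1]>80)&(W[...,1]<420)
for lo in range(60,190,8):
    m=reg&(W[...,2]>=lo)&(W[...,2]<lo+8); print(lo,m.sum(),end="; ")
np.save("w2.npy",W)
E
```

```text
t 6.03 p [588.6 339.2 124.4] F [ 1.1 -0.4 -4.4] w 51.1 ff 63.8 q6 -1.15 tz [-0.002  0.001 -1.   ]
585,339,120,176.4 [3.6, -0.4, 4.3] [0.0, 0.1, 0.1]
[589.13142442 339.42929992 125.17662695]
60 602; 68 997; 76 21; 84 21; 92 35; 100 109; 108 153; 116 71; 124 77; 132 77; 140 91; 148 150; 156 266; 164 7; 172 23; 180 33; 188 25;
```

View pics/scene2.png

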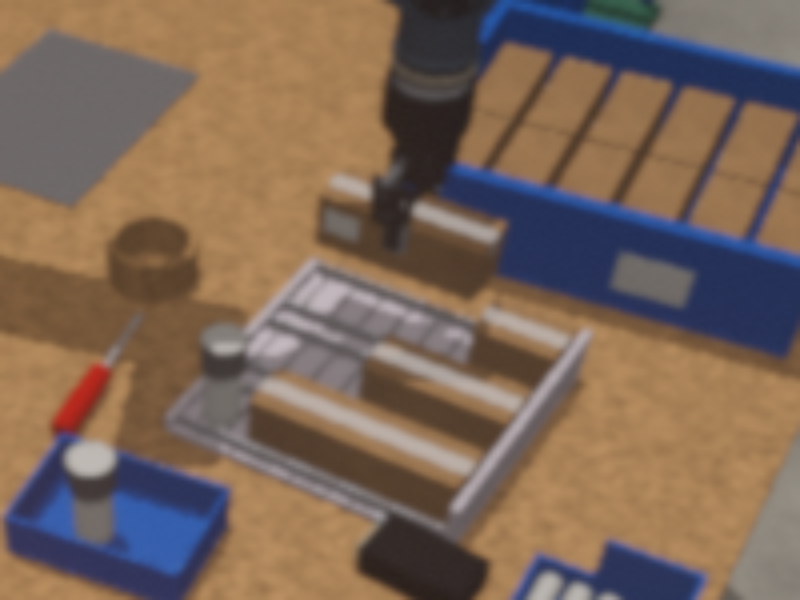

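The held carton is level at crop px (410,235), above lane a and left of stock a (525,330). Now I'll compare edges in this view.

```bash
python3 - <<'E'
from h import *
W=np.load("w2.npy")/1000
B=lambda x0,x1,y0,y1:(W[...,0]>x0)&(W[...,0]<x1)&(W[...,1]>y0)&(W[...,1]<y1)
print("carton top",rect(W,B(.48,.7,.28,.4),.150,.166))
for n,b in [("A",B(.66,.78,.29,.37)),("B",B(.6,.78,.19,.28)),("C",B(.52,.76,.1,.185))]: print(n,rect(W,b,.064,.078))
# side face (-y side) of carton vs stock side face
def side(b,lo,hi):
    m=b&(W[...,2]>lo)&(W[...,2]<hi);q=W[m]*1000
    f=cv2.fitLine(q[:,:2].astype(np.float32),cv2.DIST_HUBER,0,.01,.01).ravel();k=f[1]/f[0]
    print("side yaw",np.rad2deg(np.arctan(k)).round(2),"y at x=620:",round(f[3]+k*(620-f[2]),1),"x range",np.percentile(q[:,0],[1,99]).round(1),len(q))
side(B(.48,.7,.28,.35),.108,.145)
side(B(.66,.76,.29,.33),.03,.06)
side(B(.6,.76,.19,.22),.03,.06);side(B(.54,.75,.09,.13),.03,.06)
E
```

```text
carton top (array([626.6, 329.5]), array([75.7, 85.7]), 80.7, 276, np.float64(157.1))
A (array([713.3, 328.5]), array([62. , 80.1]), 86.1, 244, np.float64(69.6))
B (array([677.4, 233.4]), array([ 57.9, 141.7]), 87.4, 466, np.float64(69.0))
C (array([640.9, 142.9]), array([ 59. , 201.3]), 86.3, 709, np.float64(69.1))
side yaw -2.97 y at x=620: 310.4 x range [509.6 668.7] 370
side yaw -2.54 y at x=620: 307.7 x range [673.1 758.8] 143
side yaw -3.5 y at x=620: 212.1 x range [608.2 756.3] 262
side yaw -3.85 y at x=620: 119.2 x range [544.5 749.7] 354
```

```bash
python3 -m pendant '[[[4,-1.5,0],[0,0,0]],[[9,-3,0],[0,0,0]],[[9,-3,0],[0,0,0]],[[9,-3,15],[0,0,0]],[[9,-3,35],[0,0,0]],[[9,-3,55],[0,0,0]],[[9,-3,62],[0,0,0]],[[9,-3,62],[0,0,0]],[[9,-3,62],[0,0,0]]]'; python3 -m pendant '[[[0,0,4],[0,0,0]],[[0,0,8],[0,0,0]],[[0,0,12],[0,0,0]],[[0,0,16],[0,0,0]],[[0,0,20],[0,0,0]],[[0,0,20],[0,0,0]],[[0,0,20],[0,0,0]]]'; python3 - <<'E'
from h import *
p,d=arm.capture("scene");W=xyz("scene",d)
B=lambda x0,x1,y0,y1:(W[...,0]>x0)&(W[...,0]<x1)&(W[...,1]>y0)&(W[...,1]<y1)
cv2.imwrite("pics/scene3.png",cv2.resize(p[60:180,260:420],None,fx=5,fy=5)[:,:,::-1])
m=B(.48,.66,.3,.37)&(W[...,2]>.05)&(W[...,2]<.1);print(m.sum(),np.histogram(W[m][:,2],bins=np.arange(.05,.1,.004)))
E
```

```text
time_s: 6.83
ee_pos: [0.5785, 0.3368, 0.0616]
ee_rot: [0.095, 3.14, 0.0]
force: [-0.5, 0.3, -2.9]
width: 0.0515
finger_force: 64.0
time_s: 7.42
ee_pos: [0.5781, 0.3366, 0.0408]
ee_rot: [-0.095, -3.139, 0.001]
force: [0.4, 0.4, -2.9]
width: 0.0508
finger_force: 64.0
519 (array([ 32,  31,  35,  37,  38, 165, 154,  10,   3,   5,   2,   6]), array([0.05 , 0.054, 0.058, 0.062, 0.066, 0.07 , 0.074, 0.078, 0.082,
       0.086, 0.09 , 0.094, 0.098]))
```

View pics/scene3.png

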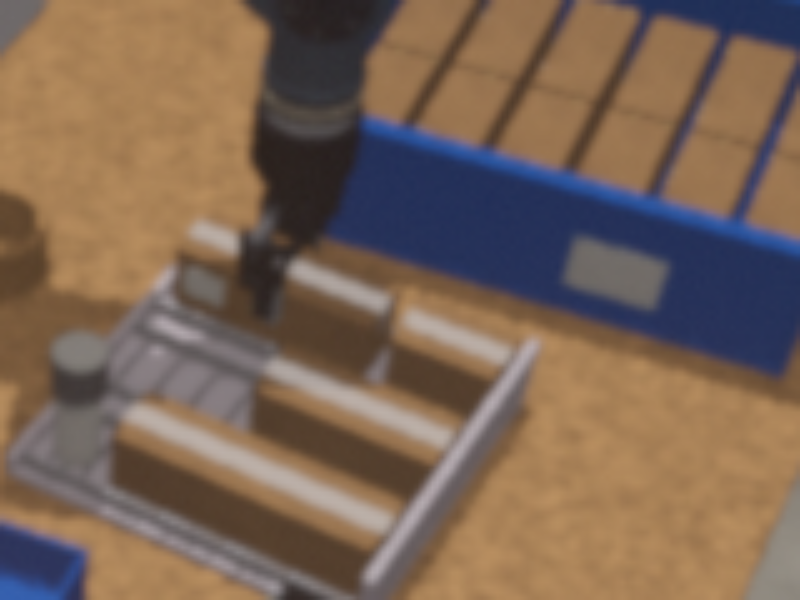

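The long carton is in lane a behind the lip (crop px 285,290), about 4 mm above the floor with a clear gap to stock a at (390,360). I'll lower it to contact.

```bash
python3 -m pendant '[[[0,0,1],[0,0,0]],[[0,0,2],[0,0,0]],[[0,0,3],[0,0,0]],[[0,0,3.5],[0,0,0]],[[0,0,3.5],[0,0,0]],[[0,0,3.5],[0,0,0]]]'|grep -E "pos|force"; python3 -m pendant '[[[0,0,0.5],[0,0,0]],[[0,0,1],[0,0,0]],[[0,0,1],[0,0,0]],[[0,0,1],[0,0,0]]]'|grep -E "pos|force"
```

```text
ee_pos: [0.5784, 0.3367, 0.0378]
force: [0.5, -1.0, -4.6]
finger_force: 64.0
ee_pos: [0.5784, 0.3367, 0.0368]
force: [1.0, -0.3, -3.2]
finger_force: 64.0
```

```bash
python3 -m pendant '[[[0,0,0.5],[0,0,0]],[[0,0,1],[0,0,0]],[[0,0,1],[0,0,0]],[[0,0,1],[0,0,0]]]'|grep -E "pos|force"; python3 -m pendant '[[[0,0,0.5],[0,0,0]],[[0,0,1],[0,0,0]],[[0,0,1],[0,0,0]],[[0,0,1],[0,0,0]]]'|grep -E "pos|force"
```

```text
ee_pos: [0.5784, 0.3367, 0.0365]
force: [-2.6, -0.6, 1.3]
finger_force: 64.7
ee_pos: [0.5784, 0.3367, 0.0364]
force: [-3.5, -1.5, 7.4]
finger_force: 65.7
```

On the floor. Now I'll slide it back (tool -x) in small steps, watching the force.

```bash
python3 -m pendant '[[[0,0,-1],[0,0,0]],[[-2,0,-1],[0,0,0]],[[-4,0,-1],[0,0,0]],[[-6,0,-1],[0,0,0]],[[-8,0,-1],[0,0,0]],[[-8,0,-1],[0,0,0]]]'|grep -E "pos|force"; python3 -m pendant '[[[-1,0,0],[0,0,0]],[[-2,0,0],[0,0,0]],[[-2,0,0],[0,0,0]],[[-2,0,0],[0,0,0]]]'|grep -E "pos|force"; 
```

```text
ee_pos: [0.5857, 0.3366, 0.0364]
force: [-4.4, -0.1, 6.1]
finger_force: 65.2
ee_pos: [0.5872, 0.3366, 0.0365]
force: [-5.1, 0.3, 5.8]
finger_force: 65.4
```

```bash
for i in 1; do python3 -m pendant '[[[-1,0,0],[0,0,0]],[[-2,0,0],[0,0,0]],[[-2,0,0],[0,0,0]],[[-2,0,0],[0,0,0]]]'|grep -E "pos|force"; done; python3 -m pendant '[[[-0.5,0,0],[0,0,0]],[[-1,0,0],[0,0,0]],[[-1,0,0],[0,0,0]],[[-1,0,0],[0,0,0]]]'|grep -E "pos|force"
```

```text
ee_pos: [0.5893, 0.3364, 0.0364]
force: [-5.0, 1.3, 6.0]
finger_force: 65.4
ee_pos: [0.59, 0.3364, 0.0364]
force: [-6.0, 0.9, 6.5]
finger_force: 65.4
```

```bash
python3 - <<'E'
from h import *
p,d=arm.capture("scene");W=xyz("scene",d)
cv2.imwrite("pics/scene4.png",cv2.resize(p[90:150,290:370],None,fx=10,fy=10,interpolation=cv2.INTER_CUBIC)[:,:,::-1])
B=lambda x0,x1,y0,y1:(W[...,0]>x0)&(W[...,0]<x1)&(W[...,1]>y0)&(W[...,1]<y1)
m=B(.48,.78,.285,.34)&(W[...,2]>.035)&(W[...,2]<.062)
x=np.sort(W[m][:,0]);g=np.diff(x);i=np.argsort(g)[-4:];print(np.c_[x[i],g[i]]*1000)
E
```

```text
[[527.78044592   2.95797865]
 [580.94261669   3.13276721]
 [577.78563797   3.15697872]
 [587.01047222   4.06747078]]
```

```bash
for i in 1; do python3 -m pendant '[[[-0.5,0,0],[0,0,0]],[[-1,0,0],[0,0,0]],[[-1,0,0],[0,0,0]],[[-1,0,0],[0,0,0]]]'|grep -E "pos|^force"; done; python3 -m pendant '[[[-0.5,0,0],[0,0,0]],[[-1,0,0],[0,0,0]],[[-1,0,0],[0,0,0]],[[-1,0,0],[0,0,0]]]'|grep -E "pos|^force"
```

```text
ee_pos: [0.591, 0.3364, 0.0364]
force: [-6.1, 0.7, 7.1]
ee_pos: [0.592, 0.3363, 0.0364]
force: [-6.9, 1.3, 6.0]
```

```bash
python3 -m pendant '[[[-0.5,0,0],[0,0,0]],[[-1,0,0],[0,0,0]],[[-1,0,0],[0,0,0]],[[-1,0,0],[0,0,0]]]'|grep -E "pos|^force"; python3 -m pendant '[[[-0.5,0,0],[0,0,0]],[[-1,0,0],[0,0,0]],[[-1,0,0],[0,0,0]],[[-1,0,0],[0,0,0]]]'|grep -E "pos|^force"; python3 - <<'E'
from h import *
p,d=arm.capture("scene")
cv2.imwrite("pics/scene5.png",cv2.resize(p[90:150,290:370],None,fx=10,fy=10,interpolation=cv2.INTER_CUBIC)[:,:,::-1])
E
```

```text
ee_pos: [0.593, 0.3363, 0.0365]
force: [-6.2, 0.4, 6.2]
ee_pos: [0.5938, 0.3362, 0.0365]
force: [-6.2, 0.2, 5.2]
```

View pics/scene5.png

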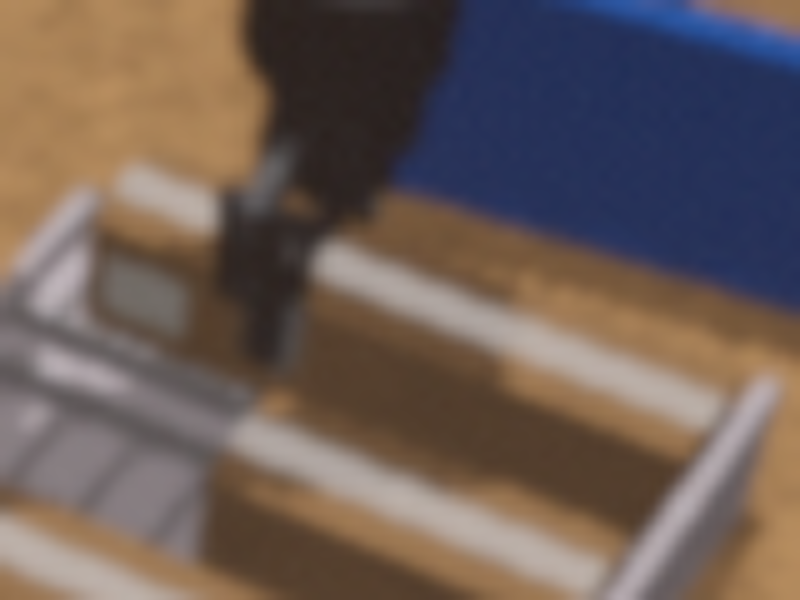

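The gap at crop px (505,370) looks nearly closed, so I'll keep going in 1 mm steps until the force rises.

```bash
python3 -m pendant '[[[-0.5,0,0],[0,0,0]],[[-1,0,0],[0,0,0]],[[-1,0,0],[0,0,0]],[[-1,0,0],[0,0,0]]]'|grep -E "pos|^force"; python3 -m pendant '[[[-0.5,0,0],[0,0,0]],[[-1,0,0],[0,0,0]],[[-1,0,0],[0,0,0]],[[-1,0,0],[0,0,0]]]'|grep -E "pos|^force"
```

```text
ee_pos: [0.5937, 0.3362, 0.0364]
force: [-8.4, 0.1, 7.2]
ee_pos: [0.5937, 0.3361, 0.0364]
force: [-11.0, 0.6, 9.3]
```

Contact: the position has stopped and the force is rising. Release and lift.

```bash
python3 -m pendant '[[[0.5,0,0],[0,0,0]],[[0.5,0,0],[0,0,0]],[[0.5,0,0],[0,0,0]],[[0.5,0,0],[0,0,0]],[[0.5,0,0],[0,0,0]]]' 0.85|grep -E "pos|^force|width"; python3 -m pendant '[[[0.5,0,-10],[0,0,0]],[[0.5,0,-35],[0,0,0]],[[0.5,0,-70],[0,0,0]],[[0.5,0,-110],[0,0,0]],[[0.5,0,-150],[0,0,0]],[[0.5,0,-160],[0,0,0]],[[0.5,0,-160],[0,0,0]]]'|grep -E "pos|^force|width"; python3 go.py 438.4,-298.8,196,81.7
```

```text
ee_pos: [0.5975, 0.3355, 0.0356]
force: [-0.3, -0.2, 0.4]
width: 0.0724
ee_pos: [0.5994, 0.3367, 0.2018]
force: [0.5, 0.2, 0.5]
width: 0.073
t 13.57 p [599.4 336.7 201.8] F [0.5 0.2 0.5] w 73.0 ff 0.0 q6 -1.16 tz [-0.01   0.004 -1.   ]
438.4,-298.8,196,81.7 [122.4, -644.0, 1.7] [0.7, 0.2, 94.8]
```

```bash
python3 -m pendant '[[[3,-20,0],[0,0,4]],[[10,-55,0],[0,0,9]],[[18,-94,0],[0,0,15]],[[26,-133,0],[0,0,21]],[[33,-172,0],[0,0,27]],[[40,-211,0],[0,0,33]],[[48,-250,0],[0,0,39]],[[55,-289,0],[0,0,45]],[[63,-328,0],[0,0,51]],[[70,-367,0],[0,0,57]],[[77,-405,0],[0,0,62]],[[84,-440,0],[0,0,67]]]' 1|grep -E "pos|^force"; python3 go.py 438.4,-298.8,196,81.7
```

```text
ee_pos: [0.484, -0.1001, 0.1944]
force: [1.0, 0.4, -0.4]
t 14.57 p [ 484.  -100.1  194.4] F [ 1.   0.4 -0.4] w 85.1 ff 0.0 q6 -0.77 tz [ 0.002 -0.003 -1.   ]
438.4,-298.8,196,81.7 [-172.5, -108.6, -1.7] [-0.2, -0.1, 27.6]
```

```bash
python3 -m pendant '[[[-33,-21,0],[0,0,5]],[[-64,-40,0],[0,0,10]],[[-95,-60,0],[0,0,15]],[[-125,-79,0],[0,0,20]],[[-150,-94,20],[0,0,24]],[[-166,-105,40],[0,0,27.6]],[[-172,-108.6,60],[0,0,27.6]],[[-172.5,-108.6,80],[0,0,27.6]],[[-172.5,-108.6,80],[0,0,27.6]],[[-172.5,-108.6,80],[0,0,27.6]],[[-172.5,-108.6,80],[0,0,27.6]]]' |grep -E "pos|^force"; python3 go.py 438.4,-298.8,29,81.7
```

```text
ee_pos: [0.4413, -0.2969, 0.1157]
force: [-0.1, -0.4, 0.9]
t 15.48 p [ 441.3 -296.9  115.7] F [-0.1 -0.4  0.9] w 85.4 ff 0.0 q6 -0.66 tz [ 0.001 -0.001 -1.   ]
438.4,-298.8,29,81.7 [-2.3, -2.5, 86.7] [-0.0, -0.0, 0.3]
```

```bash
python3 -m pendant '[[[-2,-2,25],[0,0,0.3]],[[-2,-2,55],[0,0,0.3]],[[-2,-2,77],[0,0,0.3]],[[-2,-2,86],[0,0,0.3]],[[-2,-2,86],[0,0,0.3]],[[-2,-2,86],[0,0,0.3]]]'|grep -E "pos|^force"; python3 -m pendant '[[[0,0,0],[0,0,0]],[[0,0,0],[0,0,0]],[[0,0,0],[0,0,0]],[[0,0,0],[0,0,0]],[[0,0,0],[0,0,0]],[[0,0,0],[0,0,0]],[[0,0,0],[0,0,0]]]' 0|grep -E "pos|force|width"; python3 -m pendant '[[[0,0,-10],[0,0,0]],[[0,0,-35],[0,0,0]],[[0,0,-70],[0,0,0]],[[0,0,-110],[0,0,0]],[[0,0,-150],[0,0,0]],[[0,0,-168],[0,0,0]],[[0,0,-168],[0,0,0]],[[0,0,-168],[0,0,0]]]'|grep -E "pos|force|width"; python3 go.py 557,246,198,176.4
```

```text
ee_pos: [0.4398, -0.2992, 0.0306]
force: [-0.0, 0.3, -0.3]
ee_pos: [0.4391, -0.2992, 0.0313]
force: [-1.6, 0.8, 6.2]
width: 0.0512
finger_force: 64.9
ee_pos: [0.4393, -0.2992, 0.1991]
force: [0.1, 0.1, -2.8]
width: 0.0512
finger_force: 63.9
t 17.23 p [ 439.3 -299.2  199.1] F [ 0.1  0.1 -2.8] w 51.2 ff 63.9 q6 -0.66 tz [-0.002  0.002 -1.   ]
557,246,198,176.4 [556.5, 37.3, 0.3] [0.0, 0.2, -94.7]
```

```bash
python3 go.py 543,243.5,198,176.4 |tail -1; python3 -m pendant '[[[18,1,0],[0,0,-3]],[[52,3,0],[0,0,-9]],[[90,5,0],[0,0,-15]],[[128,7,0],[0,0,-22]],[[166,9,0],[0,0,-29]],[[204,12,0],[0,0,-36]],[[242,14,0],[0,0,-43]],[[280,16,0],[0,0,-50]],[[318,18,0],[0,0,-57]],[[356,20,0],[0,0,-63]],[[390,22,0],[0,0,-68]],[[415,23,0],[0,0,-72]]]' |grep -E "pos|force"; python3 go.py 543,243.5,198,176.4
```

```text
543,243.5,198,176.4 [552.0, 23.8, 0.2] [0.0, 0.2, -94.7]
ee_pos: [0.5204, 0.1111, 0.1952]
force: [-0.1, -0.9, -3.3]
finger_force: 63.7
t 18.23 p [520.4 111.1 195.2] F [-0.1 -0.9 -3.3] w 51.0 ff 63.7 q6 -1.12 tz [ 0.005 -0.002 -1.   ]
543,243.5,198,176.4 [37.8, 128.9, -2.8] [-0.0, -0.3, -22.4]
```

```bash
python3 -m pendant '[[[8,27,0],[0,0,-5]],[[16,55,0],[0,0,-10]],[[25,84,0],[0,0,-15]],[[32,108,0],[0,0,-19]],[[36,123,0],[0,0,-22]],[[38,129,0],[0,0,-22.4]],[[38,129,20],[0,0,-22.4]],[[38,129,45],[0,0,-22.4]],[[38,129,65],[0,0,-22.4]],[[38,129,70],[0,0,-22.4]],[[38,129,70],[0,0,-22.4]],[[38,129,70],[0,0,-22.4]]]' |grep -E "pos|force"; cat > meas.py <<'E'
from h import *
import sys
p,d=arm.capture("scene");W=xyz("scene",d);z=arm.sense();print((z["ee_pos"]*1000).round(1))
B=lambda x0,x1,y0,y1:(W[...,0]>x0)&(W[...,0]<x1)&(W[...,1]>y0)&(W[...,1]<y1)
def side(n,b,lo,hi):
    m=b&(W[...,2]>lo)&(W[...,2]<hi);q=W[m]*1000
    f=cv2.fitLine(q[:,:2].astype(np.float32),cv2.DIST_HUBER,0,.01,.01).ravel();k=f[1]/f[0]
    print(n,"yaw",np.rad2deg(np.arctan(k)).round(2),"y@580",round(f[3]+k*(580-f[2]),1),"x",np.percentile(q[:,0],[1,99]).round(1),len(q))
side("held",B(.46,.63,.195,.225),float(sys.argv[1]),float(sys.argv[2]))
side("stB",B(.6,.76,.19,.22),.03,.06);side("stC",B(.54,.75,.09,.13),.03,.06)
print("top",np.histogram(W[B(.48,.6,.21,.27)][:,2]*1000,bins=np.arange(60,180,4)))
E
python3 meas.py .108 .145
```

```text
ee_pos: [0.5451, 0.24, 0.1272]
force: [1.4, 0.6, -2.5]
finger_force: 63.5
[545.9 240.3 128.2]
held yaw -3.13 y@580 210.9 x [495.8 596.3] 209
stB yaw -3.7 y@580 214.7 x [608.9 756. ] 253
stC yaw -4.07 y@580 122.4 x [544.3 749.1] 351
top (array([  0,   0,   0,   0,   0,   0,   0,   0,   1,   3,  20,  29,  17,
        24,  21,  22,  20,  18,  19,  20,  22,  23,  15,  31, 124,  48,
         8,   5,   4]), array([ 60,  64,  68,  72,  76,  80,  84,  88,  92,  96, 100, 104, 108,
       112, 116, 120, 124, 128, 132, 136, 140, 144, 148, 152, 156, 160,
       164, 168, 172, 176]))
```

```bash
python3 -m pendant '[[[2,3.5,0],[0,0,0]],[[2,3.5,0],[0,0,0]],[[2,3.5,0],[0,0,0]],[[2,3.5,20],[0,0,0]],[[2,3.5,45],[0,0,0]],[[2,3.5,65],[0,0,0]],[[2,3.5,72],[0,0,0]],[[2,3.5,76],[0,0,0]],[[2,3.5,80],[0,0,0]],[[2,3.5,80],[0,0,0]],[[2,3.5,80],[0,0,0]]]'|grep -E "pos|force"; python3 meas.py .035 .06
```

```text
ee_pos: [0.5444, 0.2444, 0.0488]
force: [-0.1, -0.6, -2.3]
finger_force: 63.6
[544.5 244.5  48.9]
held yaw -4.08 y@580 215.1 x [497.6 628.4] 147
stB yaw -3.53 y@580 214.2 x [608.4 756.3] 252
stC yaw -3.87 y@580 121.8 x [543.8 749.5] 351
top (array([24, 21, 16, 21, 75, 89, 15,  1,  1,  1,  5,  2,  1,  5, 11,  6,  7,
        6,  9,  8,  9,  7,  9,  9,  4,  2,  2,  2,  0]), array([ 60,  64,  68,  72,  76,  80,  84,  88,  92,  96, 100, 104, 108,
       112, 116, 120, 124, 128, 132, 136, 140, 144, 148, 152, 156, 160,
       164, 168, 172, 176]))
```

```bash
python3 -m pendant '[[[0,0,2],[0,0,0]],[[0,0,4],[0,0,0]],[[0,0,6],[0,0,0]],[[0,0,8],[0,0,0]],[[0,0,8],[0,0,0]],[[0,0,8],[0,0,0]]]'|grep -E "pos|^force"; python3 -m pendant '[[[0,0,0.5],[0,0,0]],[[0,0,1],[0,0,0]],[[0,0,1],[0,0,0]],[[0,0,1],[0,0,0]]]'|grep -E "pos|^force"
```

```text
ee_pos: [0.5435, 0.2442, 0.0396]
force: [-0.5, 0.7, -2.8]
ee_pos: [0.5436, 0.2442, 0.0388]
force: [0.2, -0.3, -2.1]
```

```bash
python3 -m pendant '[[[0,0,0.5],[0,0,0]],[[0,0,1],[0,0,0]],[[0,0,1],[0,0,0]],[[0,0,1],[0,0,0]]]'|grep -E "pos|^force"
```

```text
ee_pos: [0.5436, 0.2442, 0.0378]
force: [-0.3, -0.2, -3.2]
```

```bash
python3 -m pendant '[[[0,0,0.5],[0,0,0]],[[0,0,1],[0,0,0]],[[0,0,1],[0,0,0]],[[0,0,1],[0,0,0]]]'|grep -E "pos|^force";python3 -m pendant '[[[0,0,0.5],[0,0,0]],[[0,0,1],[0,0,0]],[[0,0,1],[0,0,0]],[[0,0,1],[0,0,0]]]'|grep -E "pos|^force"
```

```text
ee_pos: [0.5437, 0.2442, 0.0374]
force: [-1.6, 0.1, 2.8]
ee_pos: [0.5437, 0.2443, 0.0374]
force: [-3.9, -1.1, 10.9]
```

Landed. Slide back.

```bash
python3 -m pendant '[[[0,0,-1],[0,0,0]],[[-2,0,-1],[0,0,0]],[[-4,0,-1],[0,0,0]],[[-6,0,-1],[0,0,0]],[[-8,0,-1],[0,0,0]],[[-9,0,-1],[0,0,0]],[[-9,0,-1],[0,0,0]]]'|grep -E "pos|^force"; python3 -m pendant '[[[-1,0,0],[0,0,0]],[[-2,0,0],[0,0,0]],[[-2,0,0],[0,0,0]],[[-2,0,0],[0,0,0]]]'|grep -E "pos|^force"; python3 -m pendant '[[[-0.5,0,0],[0,0,0]],[[-1,0,0],[0,0,0]],[[-1,0,0],[0,0,0]],[[-1,0,0],[0,0,0]]]'|grep -E "pos|^force"
```

```text
ee_pos: [0.5494, 0.2438, 0.0375]
force: [-8.4, 0.3, 10.4]
ee_pos: [0.5495, 0.2438, 0.0376]
force: [-11.5, 1.1, 14.7]
ee_pos: [0.5496, 0.2438, 0.0377]
force: [-13.2, 1.9, 16.1]
```

```bash
python3 -m pendant '[[[-0.5,0,0],[0,0,0]],[[-1,0,0],[0,0,0]],[[-1,0,0],[0,0,0]],[[-1,0,0],[0,0,0]]]'|grep -E "pos|^force"; python3 -m pendant '[[[-0.5,0,0],[0,0,0]],[[-1,0,0],[0,0,0]],[[-1,0,0],[0,0,0]],[[-1,0,0],[0,0,0]]]'|grep -E "pos|^force"
```

```text
ee_pos: [0.5529, 0.2436, 0.0376]
force: [-8.8, 1.2, 11.5]
ee_pos: [0.5529, 0.2436, 0.0376]
force: [-11.6, 1.9, 13.9]
```

Stick-slip from pressing down too hard. I'll ease up 1.5 mm and continue.

```bash
python3 -m pendant '[[[0,0,-1.5],[0,0,0]],[[0,0,-1.5],[0,0,0]],[[0,0,-1.5],[0,0,0]],[[0,0,-1.5],[0,0,0]]]'|grep -E "pos|^force"; python3 meas.py .035 .06|head -3
```

```text
ee_pos: [0.5565, 0.2433, 0.0376]
force: [-4.7, 1.9, -1.1]
[556.4 243.3  37.6]
held yaw -3.65 y@580 214.1 x [507.9 629.2] 143
stB yaw -3.41 y@580 214.0 x [601.8 755.9] 262
```

```bash
python3 -m pendant '[[[-0.5,0,0],[0,0,0]],[[-1,0,0],[0,0,0]],[[-1,0,0],[0,0,0]],[[-1,0,0],[0,0,0]]]'|grep -E "pos|^force"; python3 -m pendant '[[[-0.5,0,0],[0,0,0]],[[-1,0,0],[0,0,0]],[[-1,0,0],[0,0,0]],[[-1,0,0],[0,0,0]]]'|grep -E "pos|^force"
```

```text
ee_pos: [0.557, 0.2432, 0.0376]
force: [-6.0, 2.1, -0.8]
ee_pos: [0.5579, 0.2431, 0.0376]
force: [-6.1, 1.7, -0.4]
```

```bash
python3 -m pendant '[[[-0.5,0,0],[0,0,0]],[[-1,0,0],[0,0,0]],[[-1,0,0],[0,0,0]],[[-1,0,0],[0,0,0]]]'|grep -E "pos|^force"
```

```text
ee_pos: [0.5579, 0.2431, 0.0376]
force: [-7.5, 2.1, 2.1]
```

```bash
python3 -m pendant '[[[-0.5,0,0],[0,0,0]],[[-1,0,0],[0,0,0]],[[-1,0,0],[0,0,0]],[[-1,0,0],[0,0,0]]]'|grep -E "pos|^force"; python3 -m pendant '[[[-0.5,0,0],[0,0,0]],[[-1,0,0],[0,0,0]],[[-1,0,0],[0,0,0]],[[-1,0,0],[0,0,0]]]'|grep -E "pos|^force"
```

```text
ee_pos: [0.5578, 0.243, 0.0376]
force: [-9.1, 2.3, 3.2]
ee_pos: [0.5578, 0.243, 0.0376]
force: [-11.1, 2.0, 4.0]
```

Contact at the expected place. Release, lift, then measure the glue, twin and bin.

```bash
python3 -m pendant '[[[0.5,0,0],[0,0,0]],[[0.5,0,0],[0,0,0]],[[0.5,0,0],[0,0,0]],[[0.5,0,0],[0,0,0]],[[0.5,0,0],[0,0,0]]]' 0.85|grep -E "pos|^force|width"; python3 -m pendant '[[[0.5,0,-10],[0,0,0]],[[0.5,0,-35],[0,0,0]],[[0.5,0,-70],[0,0,0]],[[0.5,0,-105],[0,0,0]],[[0.5,0,-135],[0,0,0]],[[0.5,0,-140],[0,0,0]],[[0.5,0,-140],[0,0,0]]]'|grep -E "pos|^force|width"; python3 - <<'E'
from h import *
p,d=arm.capture("scene");W=xyz("scene",d);cv2.imwrite("pics/scene6.png",cv2.resize(p[90:200,215:375],None,fx=5,fy=5,interpolation=cv2.INTER_CUBIC)[:,:,::-1])
B=lambda x0,x1,y0,y1:(W[...,0]>x0)&(W[...,0]<x1)&(W[...,1]>y0)&(W[...,1]<y1)
print("glue",rect(W,B(.46,.55,.1,.19),.104,.116));print("twin",rect(W,B(.44,.52,-.07,.02),.098,.112));print("bin",rect(W,B(.4,.6,-.1,.05),.044,.056))
E
```

```text
ee_pos: [0.5633, 0.2428, 0.0385]
force: [0.9, 0.5, 0.8]
width: 0.0721
ee_pos: [0.5637, 0.2434, 0.1821]
force: [-0.5, -0.4, -0.8]
width: 0.0727
glue (array([504. , 147.8]), array([37.8, 39.8]), 28.2, 87, np.float64(109.1))
twin (array([474.9, -30.7]), array([39.7, 39.3]), 63.0, 103, np.float64(103.2))
bin (array([493.2, -22.4]), array([162.4, 114.5]), 3.7, 213, np.float64(48.2))
```

View pics/scene6.png

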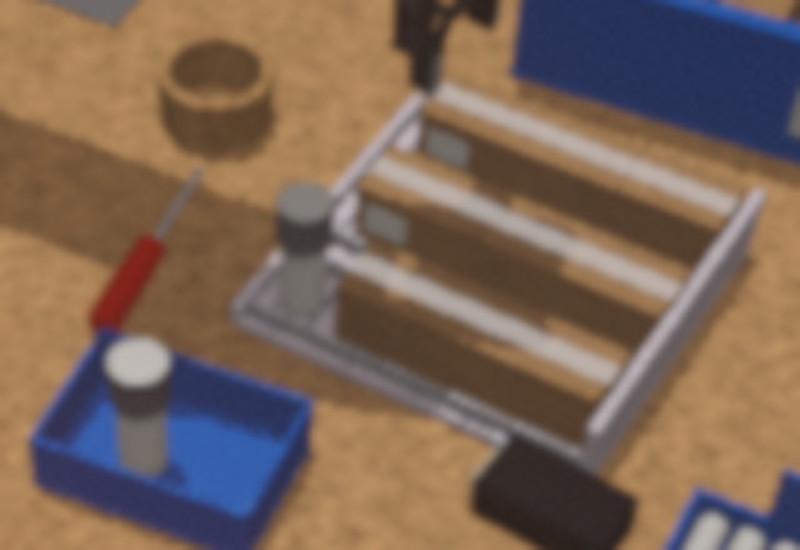

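Both cartons stand flush against their boxes (joints near crop px (560,140) and (560,250)). The glue is at (302,245) and the twin at (140,400) in the bin, with space to its right. Next, the glue.

```bash
python3 go.py 503.5,148.5,180,176.4 |tail -1; python3 -m pendant '[[[15,-24,0],[0,0,0]],[[30,-46,0],[0,0,0]],[[42,-67,0],[0,0,0]],[[52,-85,0],[0,0,0]],[[54,-91,0],[0,0,0]],[[54,-91,0],[0,0,0]],[[54,-91,0],[0,0,0]]]' 1|grep -E "pos|^force"; python3 go.py 503.5,148.5,72,176.4
```

```text
503.5,148.5,180,176.4 [52.0, -98.3, -0.4] [0.0, 0.2, -0.4]
ee_pos: [0.5018, 0.156, 0.1777]
force: [0.0, -0.3, -0.1]
t 27.68 p [501.8 156.  177.7] F [ 0.  -0.3 -0.1] w 85.3 ff 0.0 q6 -1.41 tz [ 0.001  0.    -1.   ]
503.5,148.5,72,176.4 [-2.2, -7.4, 105.6] [0.0, -0.0, -0.4]
```

```bash
python3 -m pendant '[[[-2,-7.5,0],[0,0,0]],[[-2,-7.5,0],[0,0,0]],[[-2,-7.5,25],[0,0,0]],[[-2,-7.5,55],[0,0,0]],[[-2,-7.5,85],[0,0,0]],[[-2,-7.5,102],[0,0,0]],[[-2,-7.5,105],[0,0,0]],[[-2,-7.5,105],[0,0,0]],[[-2,-7.5,105],[0,0,0]]]'|grep -E "pos|^force"; python3 -m pendant '[[[0,0,0],[0,0,0]],[[0,0,0],[0,0,0]],[[0,0,0],[0,0,0]],[[0,0,0],[0,0,0]],[[0,0,0],[0,0,0]],[[0,0,0],[0,0,0]],[[0,0,0],[0,0,0]],[[0,0,0],[0,0,0]]]' 0|grep -E "pos|force|width"
```

```text
ee_pos: [0.5039, 0.1486, 0.0738]
force: [0.9, 0.5, -0.5]
ee_pos: [0.5036, 0.1485, 0.0744]
force: [-0.6, 0.9, 5.4]
width: 0.0385
finger_force: 59.8
```

```bash
python3 -m pendant '[[[0,0,-10],[0,0,0]],[[0,0,-35],[0,0,0]],[[0,0,-70],[0,0,0]],[[0,0,-100],[0,0,0]],[[0,0,-115],[0,0,0]],[[0,0,-120],[0,0,0]]]'|grep -E "pos|force|width"; python3 -m pendant '[[[-4,-15,0],[0,0,0]],[[-11,-45,0],[0,0,0]],[[-19,-78,0],[0,0,0]],[[-27,-110,0],[0,0,0]],[[-34,-140,0],[0,0,0]],[[-38,-158,0],[0,0,0]],[[-40,-164,0],[0,0,0]],[[-40,-164,0],[0,0,0]],[[-40,-164,0],[0,0,0]],[[-40,-164,0],[0,0,0]]]'|grep -E "pos|force|width"; python3 go.py 533,-18,69,176.4;python3 - <<'E'
from h import *
p,d=arm.capture("scene");W=xyz("scene",d);cv2.imwrite("pics/scene7.png",cv2.resize(p[90:210,215:375],None,fx=5,fy=5,interpolation=cv2.INTER_CUBIC)[:,:,::-1])
E
```

```text
ee_pos: [0.5046, 0.1484, 0.1969]
force: [-0.3, -0.7, -1.0]
width: 0.0383
finger_force: 60.4
ee_pos: [0.5307, -0.0167, 0.1929]
force: [-0.1, -0.0, -2.0]
width: 0.0386
finger_force: 60.5
t 30.43 p [530.7 -16.7 192.9] F [-0.1 -0.  -2. ] w 38.6 ff 60.5 q6 -1.75 tz [ 0.002  0.001 -1.   ]
533,-18,69,176.4 [-2.6, -1.2, 123.9] [0.0, -0.1, -0.3]
```

View pics/scene7.png

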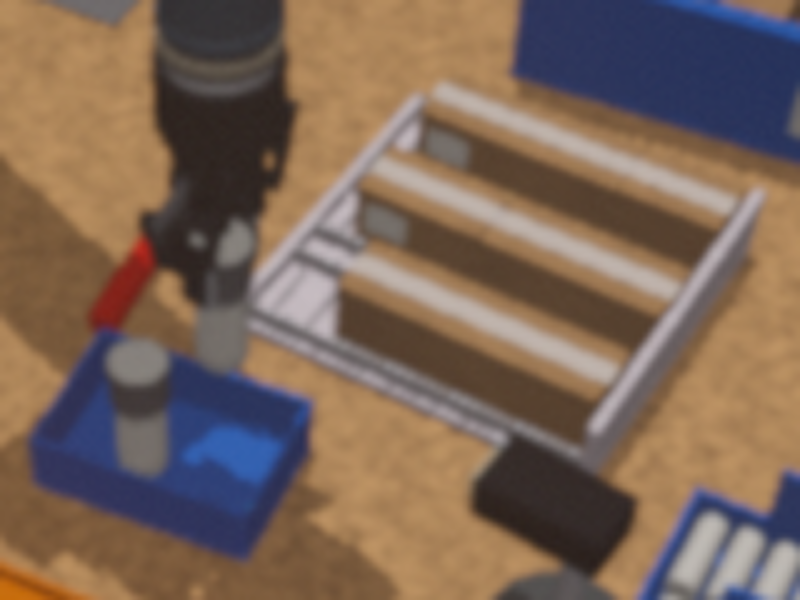

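The glue hangs upright in the gripper at (222,300), over the free part of the bin. Lowering.

```bash
python3 -m pendant '[[[-2,-1,25],[0,0,0]],[[-2,-1,55],[0,0,0]],[[-2,-1,85],[0,0,0]],[[-2,-1,105],[0,0,0]],[[-2,-1,115],[0,0,0]],[[-2,-1,120],[0,0,0]],[[-2,-1,120],[0,0,0]],[[-2,-1,120],[0,0,0]]]'|grep -E "pos|^force"; python3 -m pendant '[[[0,0,1],[0,0,0]],[[0,0,2],[0,0,0]],[[0,0,2],[0,0,0]],[[0,0,2],[0,0,0]]]'|grep -E "pos|^force"; python3 -m pendant '[[[0,0,0.5],[0,0,0]],[[0,0,1],[0,0,0]],[[0,0,1],[0,0,0]],[[0,0,1],[0,0,0]]]'|grep -E "pos|^force"
```

```text
ee_pos: [0.5342, -0.0189, 0.0741]
force: [0.2, -0.1, -1.4]
ee_pos: [0.5338, -0.0193, 0.072]
force: [-0.1, 0.1, -1.4]
ee_pos: [0.5334, -0.0193, 0.0703]
force: [1.0, 0.2, -1.4]
```

```bash
python3 -m pendant '[[[0,0,0.5],[0,0,0]],[[0,0,1],[0,0,0]],[[0,0,1],[0,0,0]],[[0,0,1],[0,0,0]]]'|grep -E "pos|^force"; python3 -m pendant '[[[0,0,0.5],[0,0,0]],[[0,0,1],[0,0,0]],[[0,0,1],[0,0,0]],[[0,0,1],[0,0,0]]]'|grep -E "pos|^force"
```

```text
ee_pos: [0.5334, -0.0192, 0.0692]
force: [-0.5, 0.5, -0.4]
ee_pos: [0.5335, -0.0192, 0.0685]
force: [-1.1, 0.5, 1.3]
```

```bash
python3 -m pendant '[[[0,0,0],[0,0,0]],[[0,0,0],[0,0,0]],[[0,0,0],[0,0,0]],[[0,0,0],[0,0,0]],[[0,0,0],[0,0,0]],[[0,0,0],[0,0,0]]]' 1|grep -E "pos|^force|width"; python3 -m pendant '[[[0,0,-8],[0,0,0]],[[0,0,-25],[0,0,0]],[[0,0,-50],[0,0,0]],[[0,0,-85],[0,0,0]],[[0,0,-120],[0,0,0]],[[0,0,-150],[0,0,0]],[[0,0,-155],[0,0,0]],[[0,-25,-155],[0,0,0]],[[10,-60,-155],[0,0,0]],[[20,-100,-155],[0,0,0]],[[30,-140,-155],[0,0,0]],[[40,-180,-155],[0,0,0]]]'|grep -E "pos|^force"; python3 -m pendant '[[[20,-35,0],[0,0,0]],[[40,-70,0],[0,0,0]],[[60,-105,0],[0,0,0]],[[80,-140,0],[0,0,0]],[[100,-165,0],[0,0,0]],[[105,-175,0],[0,0,0]],[[105,-175,0],[0,0,0]],[[105,-175,0],[0,0,0]]]'|grep -E "pos|^force"; python3 - <<'E'
from h import *
p,d=arm.capture("top");w=xyz("top",d)
for n,b,lo,hi in [("new",(200,270,170,250),.09,.13),("stA+",(110,150,120,225),.065,.08),("stB+",(146,182,120,225),.065,.08),("stC",(178,212,120,200),.065,.08)]:print(n,rect(w,roi(*b),lo,hi))
q,_=arm.capture("scene")
cv2.imwrite("pics/end.png",np.vstack([cv2.resize(p[100:260,100:400],(800,300)),cv2.resize(q[80:230,200:420],(800,300))])[:,:,::-1])
E
```

```text
ee_pos: [0.5334, -0.0192, 0.0683]
force: [0.2, 0.3, 0.4]
width: 0.0856
ee_pos: [0.48, -0.197, 0.2233]
force: [0.8, -0.2, 1.3]
ee_pos: [0.3642, -0.3629, 0.2231]
force: [0.1, 0.0, 0.9]
new (array([536.3, -15.9]), array([38.4, 38.1]), 1.3, 134, np.float64(103.8))
stA+ (array([637.2, 335.3]), array([ 53.6, 240.4]), 87.1, 1104, np.float64(69.8))
stB+ (array([634.8, 239.2]), array([ 53.3, 244. ]), 86.0, 1110, np.float64(69.9))
stC (array([647.9, 146.3]), array([ 53. , 205.6]), 86.1, 914, np.float64(69.9))
```

View pics/end.png

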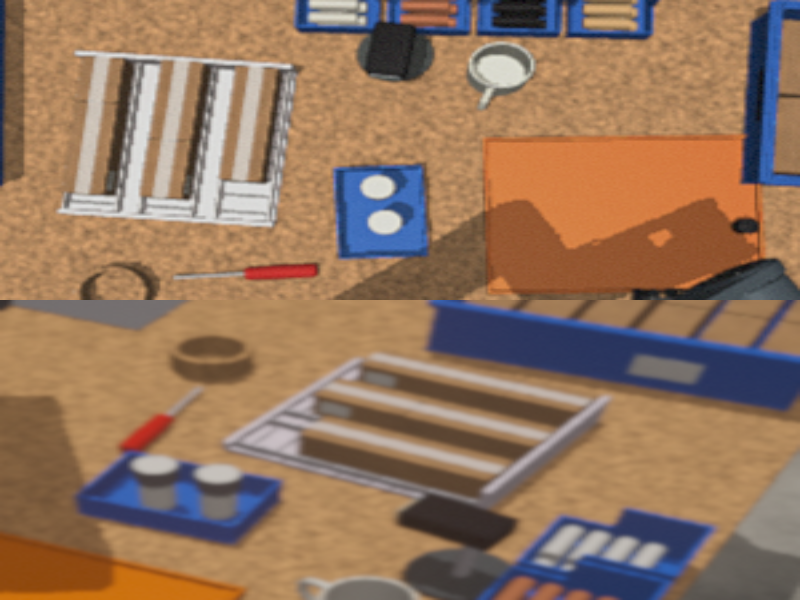

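Both lanes now read about 240 mm of unbroken cartons. The two sticks stand upright together in the bin at top px (378,187) and (386,221), and the bystanders haven't moved.

```bash
python3 -c "
from bench import arm
print(arm.sense()['time_s'],arm.close_job())"
```

```text
the job is handed in; nothing more can be done
34.75 None
```

The job is handed in at 34.75 s: the long carton is flat in stock_a's lane and the short one in stock_b's, each pushed back until it touched the box there, and the glue stick stands upright beside its twin in the blue bin.

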